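Take the used filter out of the bench fume extractor

ROBOT

A 6-joint arm with a two-finger parallel gripper is mounted at the origin on a cart in front of the work surface, level with it; the furniture and walls round the work are solid. World frame = base frame: x ahead of the robot, y to its left, z up, the work surface at z = 0. Lengths are in mm, angles in rad, forces in N, time in s.
With the tool pointing down it reaches from about 400 to 925 mm from the base axis. Payload 3.4 kg.
Tool frame: the origin (TCP) lies on the front face of the gripper's body, between the roots of the fingers; the fingertips stand 73 mm ahead of it and the grasp point (between the pads) lies 54 mm ahead of it (bot.tcp_to_grasp is the distance from the TCP to the grasp point, in mm); z points along the fingers, x is the direction in which the jaws open and shut, and the axes are right-handed (so a half turn about z gives the same grasp; the last joint's range is limited). The gripper opens to 85 mm and grips with 20 to 120 N. Pads are 22 mm wide; open, the fingers measure 114 mm over their backs; the gripper's body (76 mm by 85 mm) begins 54 mm behind the grasp point. The pads swing forward as they close: fully open they stand 13 mm farther back than shut.
Start: joints at [1.171, 0.307, 1.506, -0, 1.328, -0.073], TCP at [184.062, 544.75, 303.905] pointing down, gripper open.
Joint ranges: [-3.12, 3.12], [-1.05, 2.28], [0.14, 2.33], [-1.42, 4.57], [0.1, 2.73], [-2.68, 2.68]. Speed limits (rad/s): [2.57, 2.57, 3.14, 3.14, 3.14, 3.14].

INTERFACE

Orientations are given as a unit quaternion [w, x, y, z].
In Python, from rig import bot, optics, spotter gives the robot as it stands. The module is installed in compiled form; this text tells all that it offers.
- The arm moves only by the tool carry_out, never from a script. Its argument "moves" is a list that holds one entry, the list of rows, each a list of 5 numbers: the shift along the tool's x, y, z in m, then the turn about the tool's z in rad, then the opening, from 0 (shut) to 1 (fully open). In form: [[[tx, ty, tz, roll, fingers], ...]]. A call has 1 to 5 rows; each row is the pose to reach, as a shift and turn from the pose commanded when the call began, along the tool's axes at that moment; what a row does not reach only later rows make up. A row lasts 1/8 s, in which the tool goes at most 62.5 mm and 10.7 degrees, less where a joint would pass 70% of its speed; a pose out of reach is approached as far as the arm can. A call with a gripper value outside its range is refused whole. The fingers move at their own pace and stop on an object; the grip force is fixed at half the most. Time passes only in rows, so rows that repeat a pose let the fingers close. It gives the time, the measured TCP pose, the force and the opening at its end, in the units of the state.
- bot.observe(): the state, without advancing time (a new reading comes with each control period).
- optics.capture(name): name is "scene" or "top" or "wrist"; returns the picture (480x640x3 uint8, red, green, blue); there is no depth.
- optics.calibration(name): a dict with "camera_matrix" (3x3 intrinsics, pixels), "k1" (the pictures are not rectified: a ray, as slopes to the right and down, at radius r is drawn at 1 + k1 r^2 times it, then the intrinsics apply), "extrinsics" (4x4, takes a point from camera to world coordinates). Camera axes: x right, y down, z forward; pixel columns grow to the right and rows downward; lengths in mm; the calibration is good to about 2 mm. A picture is of the moment at which its call begins: read the wrist's pose just before it. calibration takes no time and is no camera call; for the wrist camera it gives the pose at the moment of the call.
- bot.close_job(): hands the job in, once; it reports no verdict.
Trained networks look in the newest picture that a camera, given by its name, has taken for a name from the list of things; names that differ only in an ending like _2 or _b are one class to them, and where a whole thing is asked for, a point or a joint stands for the part that bears it (a point fixed in the world has none). Each returns a list of dicts, best first, with "confidence" (0 to 1); they miss things now and then, are a little off and sometimes report something else, mostly with a low value. They report only what shows in the picture. A call takes as long as a camera call. They do not tell look-alikes from the thing itself.
- spotter.spot_in(camera, query): "point" ([x, y, z] in mm, in the coordinates of the camera as it stood for that picture, good to about 4 mm: the middle of the surface that is visible of it).
The state is a dict: "clock": time; "q": joint angles; "qvel": joint speeds; "joint_efforts": joint torques, N m; "tool_pos": TCP position; "orientation": TCP orientation; "ft_force": force on the tool from outside, world axes, zero at the start; "ft_torque": the same for the moment, N m; "width": opening from 0.0 (shut) to 1.0 (fully open).
Only numpy, scipy, OpenCV 4.12 (cv2) and the standard library are available. Lean on these libraries where they do the work, as an engineer would, in place of code of your own. Each camera call takes 0.05 s, during which the arm holds its last target. There are 200 camera calls.

TASK

Take the used filter cartridge out of the small fume extractor: turn its wing anticlockwise (seen from above), on past the soft click until it comes up hard against its stop, and only then lift it straight out. Set it down gently, standing upright on the stack of sheets, and let go. Do not disturb the pot, spool and weight.

Things in the scene. Friction and masses are not known exactly. Their poses are not given: they have to be found in the camera images.
- extractor: Fixed grey box, 150 x 140 x 58 mm high (x, y, z), with air slots in its sides, a black switch on top and a round outlet at the rear (+x side). Origin: centre of its underside on the bench. In the middle of its top is a round well, 62 mm wide.
- well (a point): Centre of the well's floor, 14 mm above the bench; z up. Under the cartridge's cap, out of sight, a ring in the well holds the cartridge down by its two lugs. The ring has two slots that let the lugs out; its angle differs from start to start, so the release angle can only be felt.
- cartridge: Loose filter cartridge, 0.15 to 0.25 kg, underside on the well's floor. Origin: centre of its underside; z up its axis. Round body 40 mm wide, 45 mm high, with two hidden lugs (56 mm over both along its y axis, 28 to 35 mm up); above it a black cap disc 68 mm wide (45 to 52 mm up) and on that a straight upright wing, 54 mm long along its x axis, 12 mm thick, up to 86 mm.
- cap (a point): Centre of the cap's top, 52 mm above the cartridge's underside; axes as the cartridge's. It turns in the well with 2 mm of play and frees after 75 to 135 degrees anticlockwise (positive about z): some 50 degrees before the end a brief sprung click is felt (up to about 0.3 N m), then it runs to a hard stop, where it lifts freely once the twist is eased off. Anywhere earlier it is held.
- wing (a point): Point on the cartridge's axis at the height to grip the wing, 74 mm above the cartridge's underside (12 mm below the wing's top); axes as the cartridge's.
- sheets: Flat stack of pale sheets lying on the bench, fixed, 245 x 165 x 8 mm (x, y, z). Origin: centre of its underside.
- glue_pot: Bystander: open stoneware pot, 72 mm wide, 65 mm high. Origin: centre of its underside.
- thread_spool_1: Bystander: wooden thread spool, 42 mm wide, 52 mm high, upright. Origin: centre of its underside.
- weight_1: Bystander: cloth-covered iron block, 55 x 110 x 45 mm. Origin: centre of its underside.
Mind the look-alikes: they are no part of the job. What is shaped like the cartridge but red is not meant.

How it is judged:
By the outcome, as a careful person would: the job done as asked, in the order asked, and still so for the second after the job is handed in, with the robot touching nothing.
It also fails if it takes over 72 s, if anything falls off the work surface, if the arm or the gripper's body presses on something with over 40 N, if the wrist force passes 120 N, or if a joint passes its speed limit or range.

## Working session

There is one attempt and no reset: what is moved stays moved. The work goes in short steps, Python scripts to look and compute and a tool call to move; the robot and the scene stay as the last step left them, time stands still between calls to the robot, and variables do not carry over. Pictures are saved under pics/ and viewed, about 8 in all and at most 12, crops included, and the job is handed in when it is done.

Besides the shell and the picture viewer there is one more tool, called after "Request:" by a JSON object that holds its "name" and its "arguments", one argument or row to a line. carry_out: Moves the arm, as the interface text tells. Its arguments: {"type":"object","properties":{"moves":{"type":"array"}},"required":["moves"]}

```bash
mkdir -p pics
cat > h.py <<'E'
import numpy as np, cv2
from rig import bot, optics, spotter
def spots(cam, names):
    T=np.array(optics.calibration(cam)["extrinsics"])
    for n in names:
        for d in spotter.spot_in(cam,n)[:3]:
            p=T@np.r_[d["point"],1]; print(cam,n,round(d["confidence"],2),p[:3].round(0))
def px(cam,P):
    c=optics.calibration(cam);T=np.linalg.inv(np.array(c["extrinsics"]))
    p=T@np.r_[P,1]; s=p[:2]/p[2]; s=s*(1+c["k1"]*(s@s)); return (np.array(c["camera_matrix"])@np.r_[s,1])[:2]
def ray(cam,uv,z):
    c=optics.calibration(cam);T=np.array(c["extrinsics"])
    d=np.linalg.solve(np.array(c["camera_matrix"]),np.r_[uv,1.])[:2]; s=d.copy()
    for _ in range(20): s=d/(1+c["k1"]*(s@s))
    r=T[:3,:3]@np.r_[s,1]; o=T[:3,3]; return o+r*(z-o[2])/r[2]
def save(cam,name):
    im=optics.capture(cam); cv2.imwrite("pics/"+name,im[:,:,::-1]); return im
E
python3 - <<'E'
from h import *
print(bot.observe())
for c in ("top","scene"):
    save(c,c+".png"); spots(c,["extractor","cartridge","wing","sheets","glue_pot","thread_spool_1","weight_1"])
print(np.array(optics.calibration("top")["extrinsics"]).round(2))
E
```

```text
{'clock': 0.0, 'q': array([ 1.17151276e+00,  3.07542736e-01,  1.50767291e+00,  9.47006733e-06,
        1.32839701e+00, -7.35185577e-02]), 'qvel': array([ 0.00157908, -0.00035343, -0.00150241,  0.00170734, -0.00025221,
        0.00100708]), 'joint_efforts': array([ 8.81009441e-05, -4.57548237e+01, -2.51916736e+01,  2.46783526e-05,
        1.33593497e-02,  1.13013573e-05]), 'tool_pos': array([183.8350176 , 544.23846609, 302.99840507]), 'orientation': array([ 5.23130793e-04,  8.12414447e-01,  5.83079537e-01, -8.63977890e-04]), 'ft_force': array([-0.15000783,  0.19637971,  0.36701281]), 'ft_torque': array([-0.04786873, -0.03566831,  0.02689613]), 'width': 1.0026102014055887}
top extractor 0.67 [ 420. -169.   59.]
top cartridge 0.63 [398. -24.  53.]
top wing 0.77 [ 423. -171.   72.]
top wing 0.7 [392. -22.  50.]
top wing 0.38 [668.   2.  52.]
top sheets 0.62 [481. 263.   9.]
top glue_pot 0.75 [698. -78.  41.]
top thread_spool_1 0.89 [668.   4.  48.]
top weight_1 0.75 [709. 132.  47.]
scene extractor 0.94 [ 388. -185.   53.]
scene cartridge 0.85 [384. -30.  54.]
scene cartridge 0.83 [ 418. -174.   65.]
scene cartridge 0.37 [663.  -2.  43.]
scene wing 0.74 [388. -30.  58.]
scene wing 0.61 [ 421. -173.   65.]
scene sheets 0.76 [471. 267.   7.]
scene glue_pot 0.65 [680. -77.  42.]
scene thread_spool_1 0.96 [662.   4.  38.]
scene weight_1 0.75 [697. 128.  43.]
scene weight_1 0.48 [ 421. -173.   65.]
[[ 2.40000e-01 -9.20000e-01  3.10000e-01  1.98050e+02]
 [-9.70000e-01 -2.20000e-01  8.00000e-02 -8.96400e+01]
 [-0.00000e+00 -3.20000e-01 -9.50000e-01  1.16978e+03]
 [ 0.00000e+00  0.00000e+00  0.00000e+00  1.00000e+00]]
```

View pics/top.png

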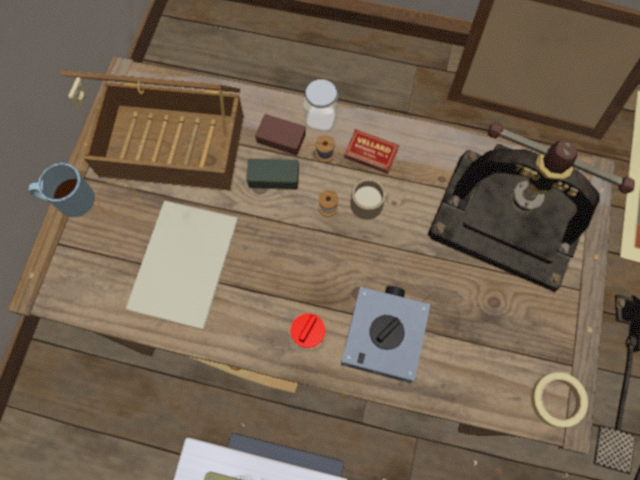

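View pics/scene.png

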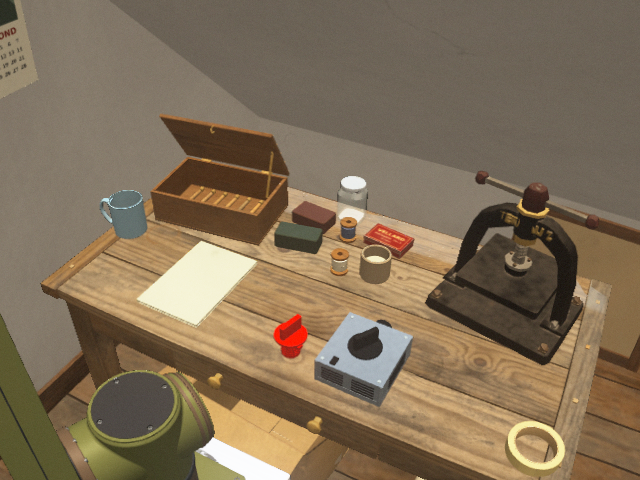

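The black cartridge sits in the grey extractor, with its wing at about top (377,341)–(398,320). The red look-alike is at (308,330), outside the extractor. Next I measure the wing, extractor and sheets.

```bash
cat >> h.py <<'E'
def plan(xyz,yaw,verbose=True):
    """tool-frame shift (m) and roll from the measured pose to a tool-down pose with tool x at yaw(rad)"""
    from scipy.spatial.transform import Rotation as R
    s=bot.observe(); q=s["orientation"]; Rm=R.from_quat([q[1],q[2],q[3],q[0]]).as_matrix()
    y0=np.arctan2(Rm[1,0],Rm[0,0]); d=Rm.T@(np.array(xyz)-s["tool_pos"])/1000
    print("pos",s["tool_pos"].round(1),"yaw",round(y0,3),"q",s["q"].round(2),"tilt",Rm[:,2].round(3),"F",s["ft_force"].round(1),"T",s["ft_torque"].round(2),"w",round(s["width"],2))
    print("shift",d.round(4),"roll",round(-(yaw-y0),3))
E
python3 - <<'E'
from h import *
a=ray("top",(377,341),100);b=ray("top",(398,320),100);print(a,b,np.linalg.norm(a-b),np.arctan2(*(b-a)[1::-1]))
print("cap",ray("top",(387,332),66))
for uv in [(362,289),(430,304),(413,382),(343,363)]: print("ext",ray("top",uv,58))
for uv in [(167,202),(237,215),(204,326),(129,308)]: print("sheet",ray("top",uv,8))
plan((420,250,300),0.45)
E
```

```text
[ 400.16442744 -154.62234522  100.        ] [ 447.59499373 -184.57602135  100.        ] 56.09707062318611 -0.5632790188721053
cap [ 427.87270706 -171.69195716   66.        ]
ext [ 501.40877918 -107.66380361   58.        ]
ext [ 503.01139874 -242.95159309   58.        ]
ext [ 348.42649038 -238.47430561   58.        ]
ext [ 352.29772609 -103.36547823   58.        ]
sheet [605.27431197 342.35003065   8.        ]
sheet [611.72585906 186.06193497   8.        ]
sheet [364.97578281 184.06409441   8.        ]
sheet [363.69182383 344.36150851   8.        ]
pos [184.  544.7 303.9] yaw 1.245 q [ 1.17  0.31  1.51 -0.    1.33 -0.07] tilt [ 0.  0. -1.] F [0.2 0.1 0.1] T [-0.01 -0.03 -0.02] w 1.0
shift [-0.2037  0.3179  0.0039] roll 0.795
```

Request:
{"name": "carry_out", "arguments": {
  "moves": [
    [[-0.204, 0.318, 0.004, 0.8, 1], [-0.204, 0.318, 0.004, 0.8, 1], [-0.204, 0.318, 0.004, 0.8, 1], [-0.204, 0.318, 0.004, 0.8, 1], [-0.204, 0.318, 0.004, 0.8, 1]]
  ]
}}

```text
clock: 1.42
tool_pos: [380.3, 299.2, 300.9]
orientation: [-0.0, 0.976, 0.22, 0.001]
ft_force: [0.8, -0.1, 0.2]
width: 0.999
```

Run:
```python
from h import *
plan((420,-20,300),-0.45)
```

```text
pos [380.3 299.2 300.9] yaw 0.443 q [ 0.58  0.18  1.69 -0.    1.27  0.14] tilt [ 0.001  0.001 -1.   ] F [ 0.8 -0.1  0.2] T [0.02 0.   0.01] w 1.0
shift [-0.1008  0.3054  0.0007] roll 0.893
```

Request:
{"name": "carry_out", "arguments": {
  "moves": [
    [[-0.1, 0.305, 0, 0.9, 1], [-0.1, 0.305, 0, 0.9, 1], [-0.1, 0.305, 0, 0.9, 1], [-0.1, 0.305, 0, 0.9, 1], [-0.1, 0.305, 0, 0.9, 1]]
  ]
}}

```text
clock: 2.05
tool_pos: [419.3, -11.2, 301.0]
orientation: [-0.0, 0.974, -0.228, 0.001]
ft_force: [0.6, 0.0, -1.2]
width: 1.003
```

Run:
```python
from h import *
plan((426,-172,280),-1.3)
```

```text
pos [419.3 -11.2 301. ] yaw -0.46 q [-0.13  0.09  1.81  0.    1.24  0.33] tilt [ 0.002 -0.    -1.   ] F [ 0.6  0.  -1.2] T [ 0.04 -0.05  0.05] w 1.0
shift [0.0774 0.1411 0.0211] roll 0.84
```

Request:
{"name": "carry_out", "arguments": {
  "moves": [
    [[0.077, 0.141, 0.02, 0.84, 1], [0.077, 0.141, 0.02, 0.84, 1], [0.077, 0.141, 0.02, 0.84, 1], [0.077, 0.141, 0.02, 0.84, 1], [0.077, 0.141, 0.02, 0.84, 1]]
  ]
}}

```text
clock: 2.68
tool_pos: [426.3, -170.6, 280.5]
orientation: [-0.0, 0.796, -0.605, -0.0]
ft_force: [0.0, 0.1, 0.1]
width: 1.001
```

Run:
```python
from h import *
plan((426,-172,240),-2.13)
```

```text
pos [ 426.3 -170.6  280.5] yaw -1.301 q [-0.47  0.17  1.77  0.    1.21  0.83] tilt [-0.  0. -1.] F [0.  0.1 0.1] T [-0.02  0.   -0.01] w 1.0
shift [0.0013 0.0006 0.0405] roll 0.829
```

Request:
{"name": "carry_out", "arguments": {
  "moves": [
    [[0.001, 0.001, 0.02, 0.83, 1], [0.001, 0.001, 0.02, 0.83, 1], [0.001, 0.001, 0.02, 0.83, 1], [0.001, 0.001, 0.02, 0.83, 1], [0.001, 0.001, 0.02, 0.83, 1]]
  ]
}}

```text
clock: 3.3
tool_pos: [425.8, -171.0, 260.7]
orientation: [0.0, -0.485, 0.874, -0.0]
ft_force: [-0.8, 1.0, -0.5]
width: 0.998
```

Run:
```python
from h import *
plan((426,-172,240),-2.13)
save("wrist","w1.png"); spots("wrist",["wing","cartridge"])
print(px("wrist",(426,-172,100)),px("wrist",(426,-172,66)))
```

```text
pos [ 425.8 -171.   260.7] yaw -2.128 q [-0.47  0.19  1.8  -0.    1.15  1.65] tilt [ 0. -0. -1.] F [-0.8  1.  -0.5] T [ 0.06  0.02 -0.01] w 1.0
shift [ 0.0007 -0.0007  0.0207] roll 0.002
wrist wing 0.73 [381. -43.  52.]
wrist wing 0.68 [ 429. -170.   65.]
wrist cartridge 0.95 [383. -37.  55.]
wrist cartridge 0.76 [ 430. -170.   66.]
[316.58941962 239.31510332] [316.56793065 225.38469379]
```

View pics/w1.png

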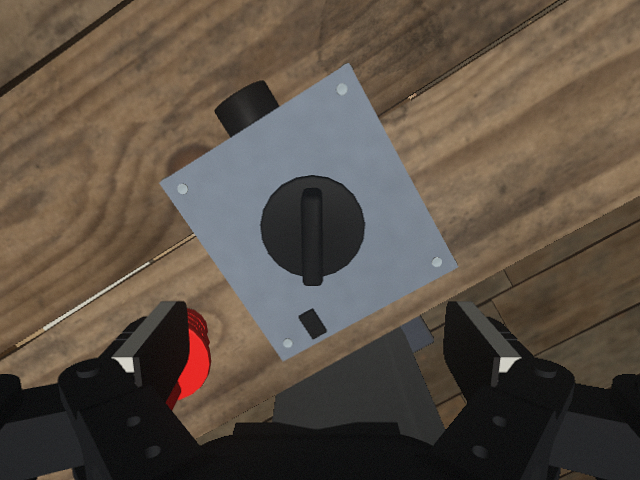

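Run:
```python
from h import *
a=ray("wrist",(312,188),100);b=ray("wrist",(313,285),100)
print(a,b,np.linalg.norm(a-b),np.arctan2(*(a-b)[1::-1]),(a+b)/2)
l=ray("wrist",(261,226),66);r=ray("wrist",(364,226),66);print((l+r)/2,np.linalg.norm(l-r)); t=ray("wrist",(313,176),66);bb=ray("wrist",(313,277),66);print((t+bb)/2,np.linalg.norm(t-bb))
c=np.array([optics.calibration("wrist")["extrinsics"]])[0][:3];print(c.round(2))
plan((427.5,-172.5,144),-2.13)
```

```text
[ 452.06695926 -185.10937011  100.        ] [ 403.66420122 -155.79265461  100.        ] 56.58883983558327 -0.5445875176911242 [ 427.86558024 -170.45101236  100.        ]
[ 427.02173188 -169.55996416   66.        ] 66.12521170607589
[ 425.66534621 -169.09978074   66.        ] 66.75387970489652
[[-5.2000e-01 -8.2000e-01 -2.2000e-01  4.7962e+02]
 [-8.5000e-01  5.1000e-01  1.4000e-01 -2.0492e+02]
 [-0.0000e+00  2.6000e-01 -9.7000e-01  3.3074e+02]]
pos [ 425.7 -171.   260.7] yaw -2.124 q [-0.47  0.19  1.8  -0.    1.15  1.65] tilt [ 0. -0. -1.] F [-0.3 -0.3  0. ] T [ 0.03  0.04 -0.01] w 1.0
shift [ 0.0004 -0.0023  0.1167] roll 0.006
```

The wrist view shows the wing running from (312,188) to (313,285), square between the fingers. The axis works out at about (427,-170), which agrees with the top view to within 2 mm. I descend now.

Request:
{"name": "carry_out", "arguments": {
  "moves": [
    [[-0.001, -0.001, 0.04, 0, 1], [-0.001, -0.001, 0.08, 0, 1], [-0.001, -0.001, 0.105, 0, 1], [-0.001, -0.001, 0.1165, 0, 1], [-0.001, -0.001, 0.1165, 0, 0.6]]
  ]
}}

```text
clock: 4.08
tool_pos: [427.0, -170.6, 143.8]
orientation: [-0.0, -0.487, 0.873, 0.0]
ft_force: [0.5, -0.4, -0.6]
width: 0.817
```

Request:
{"name": "carry_out", "arguments": {
  "moves": [
    [[0, 0, 0, 0, 0], [0, 0, 0, 0, 0], [0, 0, 0, 0, 0], [0, 0, 0, 0, 0], [0, 0, 0, 0, 0]]
  ]
}}

```text
clock: 4.7
tool_pos: [427.5, -170.8, 144.8]
orientation: [0.0, -0.487, 0.874, -0.001]
ft_force: [0.3, 0.4, 6.8]
width: 0.128
```

Run:
```python
from h import *
plan((427.5,-172.5,144),-2.13)
```

```text
pos [ 427.5 -170.8  144.8] yaw -2.125 q [-0.47  0.34  1.95 -0.    0.85  1.65] tilt [ 0.001 -0.001 -1.   ] F [0.3 0.4 6.8] T [-0.05  0.1   0.  ] w 0.13
shift [ 0.0014 -0.0009  0.0008] roll 0.005
```

Request:
{"name": "carry_out", "arguments": {
  "moves": [
    [[0, 0, -0.001, -0.07, 0], [0, 0, -0.001, -0.14, 0], [0, 0, -0.001, -0.21, 0], [0, 0, -0.001, -0.28, 0], [0, 0, -0.001, -0.35, 0]]
  ]
}}

```text
clock: 5.32
tool_pos: [426.4, -170.4, 144.8]
orientation: [-0.0, -0.632, 0.775, 0.001]
ft_force: [-0.5, -0.5, -0.1]
width: 0.128
```

Run:
```python
from h import *
plan((427.5,-170.8,145),-1.775)
```

```text
pos [ 426.4 -170.4  144.8] yaw -1.773 q [-0.47  0.34  1.95 -0.    0.85  1.3 ] tilt [-0.001  0.    -1.   ] F [-0.5 -0.5 -0.1] T [-0.15  0.25 -0.11] w 0.13
shift [ 0.0001 -0.0011 -0.0002] roll 0.002
```

Request:
{"name": "carry_out", "arguments": {
  "moves": [
    [[0, 0, 0, -0.08, 0], [0, 0, 0, -0.16, 0], [0, 0, 0, -0.24, 0], [0, 0, 0, -0.32, 0], [0, 0, 0, -0.4, 0]]
  ]
}}

```text
clock: 5.95
tool_pos: [426.6, -170.5, 144.8]
orientation: [0.0, 0.774, -0.634, -0.0]
ft_force: [-0.3, 0.5, -0.5]
width: 0.126
```

Run:
```python
from h import *
plan((427,-170.6,145),-1.375)
```

```text
pos [ 426.6 -170.5  144.8] yaw -1.372 q [-0.47  0.34  1.95 -0.    0.85  0.9 ] tilt [-0.001  0.    -1.   ] F [-0.3  0.5 -0.5] T [-0.02  0.   -0.02] w 0.13
shift [ 0.0002 -0.0003 -0.0002] roll 0.003
```

Request:
{"name": "carry_out", "arguments": {
  "moves": [
    [[0, 0, 0, -0.08, 0], [0, 0, 0, -0.16, 0], [0, 0, 0, -0.24, 0], [0, 0, 0, -0.32, 0], [0, 0, 0, -0.4, 0]]
  ]
}}

```text
clock: 6.58
tool_pos: [426.7, -170.5, 144.8]
orientation: [0.0, 0.884, -0.467, -0.0]
ft_force: [-0.5, 0.3, -0.2]
width: 0.131
```

Run:
```python
from h import *
plan((427,-170.6,145),-0.975)
```

```text
pos [ 426.7 -170.5  144.8] yaw -0.972 q [-0.47  0.34  1.95 -0.    0.85  0.5 ] tilt [-0.001  0.    -1.   ] F [-0.5  0.3 -0.2] T [-0.06 -0.03  0.04] w 0.13
shift [ 0.0003 -0.0002 -0.0002] roll 0.003
```

Request:
{"name": "carry_out", "arguments": {
  "moves": [
    [[0, 0, 0, -0.05, 0], [0, 0, 0, -0.1, 0], [0, 0, 0, -0.15, 0], [0, 0, 0, -0.2, 0], [0, 0, 0, -0.25, 0]]
  ]
}}

```text
clock: 7.2
tool_pos: [427.1, -170.8, 144.9]
orientation: [0.0, 0.935, -0.354, 0.0]
ft_force: [-0.3, -0.9, -1.0]
width: 0.125
```

Run:
```python
from h import *
plan((427,-170.6,145),-0.725)
```

```text
pos [ 427.1 -170.8  144.9] yaw -0.724 q [-0.47  0.34  1.95 -0.    0.85  0.25] tilt [-0. -0. -1.] F [-0.3 -0.9 -1. ] T [-0.22  0.07 -0.3 ] w 0.12
shift [-0.0002 -0.0001 -0.0001] roll 0.001
```

Request:
{"name": "carry_out", "arguments": {
  "moves": [
    [[0, 0, 0, -0.05, 0], [0, 0, 0, -0.1, 0], [0, 0, 0, -0.15, 0], [0, 0, 0, -0.2, 0], [0, 0, 0, -0.25, 0]]
  ]
}}

```text
clock: 7.82
tool_pos: [427.0, -170.6, 144.8]
orientation: [-0.0, 0.972, -0.235, -0.0]
ft_force: [0.3, -0.0, -1.9]
width: 0.127
```

Run:
```python
from h import *
plan((427,-170.6,145),-0.475)
```

```text
pos [ 427.  -170.6  144.8] yaw -0.474 q [-0.47  0.34  1.95  0.    0.85  0.  ] tilt [-0.  0. -1.] F [ 0.3 -0.  -1.9] T [ 0.03 -0.15 -0.24] w 0.13
shift [ 0.      0.     -0.0002] roll 0.001
```

Request:
{"name": "carry_out", "arguments": {
  "moves": [
    [[0, 0, 0, -0.04, 0], [0, 0, 0, -0.08, 0], [0, 0, 0, -0.12, 0], [0, 0, 0, -0.16, 0], [0, 0, 0, -0.2, 0]]
  ]
}}

```text
clock: 8.45
tool_pos: [426.2, -170.1, 144.8]
orientation: [-0.0, 0.991, -0.137, -0.001]
ft_force: [-0.2, 0.9, 0.5]
width: 0.129
```

Run:
```python
from h import *
plan((427,-170.6,145),-0.275)
```

```text
pos [ 426.2 -170.1  144.8] yaw -0.274 q [-0.47  0.34  1.95  0.    0.85 -0.2 ] tilt [-0.002  0.001 -1.   ] F [-0.2  0.9  0.5] T [ 0.04  0.21 -0.17] w 0.13
shift [ 0.0009  0.0002 -0.0002] roll 0.001
```

Request:
{"name": "carry_out", "arguments": {
  "moves": [
    [[0, 0, 0, -0.04, 0], [0, 0, 0, -0.08, 0], [0, 0, 0, -0.12, 0], [0, 0, 0, -0.16, 0], [0, 0, 0, -0.2, 0]]
  ]
}}

```text
clock: 9.07
tool_pos: [426.6, -170.4, 144.8]
orientation: [-0.0, 0.999, -0.037, -0.001]
ft_force: [-0.2, -0.7, -1.1]
width: 0.129
```

Run:
```python
from h import *
plan((427,-170.6,145),-0.075)
save("wrist","w2.png")
```

```text
pos [ 426.6 -170.4  144.8] yaw -0.074 q [-0.47  0.34  1.95 -0.    0.85 -0.4 ] tilt [-0.001  0.001 -1.   ] F [-0.2 -0.7 -1.1] T [ 0.01 -0.03 -0.05] w 0.13
shift [ 0.0004  0.0002 -0.0002] roll 0.001
```

View pics/w2.png

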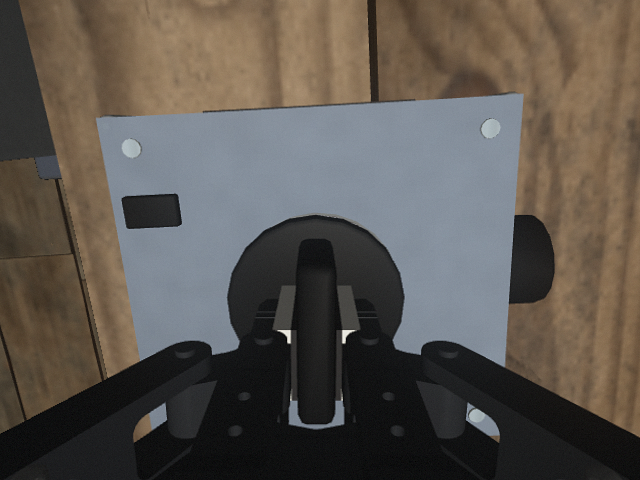

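The wing (316,240–420) is still square between the pads, so it has turned with the gripper, about 117° so far. I carry on to the stop.

Request:
{"name": "carry_out", "arguments": {
  "moves": [
    [[0, 0, 0, -0.03, 0], [0, 0, 0, -0.06, 0], [0, 0, 0, -0.09, 0], [0, 0, 0, -0.12, 0], [0, 0, 0, -0.15, 0]]
  ]
}}

```text
clock: 9.75
tool_pos: [426.2, -168.8, 144.8]
orientation: [-0.002, 0.999, 0.037, -0.001]
ft_force: [0.3, 7.3, 1.5]
width: 0.127
```

Run:
```python
from h import *
plan((427,-170.6,145),0.075)
```

```text
pos [ 426.2 -168.8  144.8] yaw 0.075 q [-0.47  0.34  1.95  0.    0.85 -0.55] tilt [-0.002  0.004 -1.   ] F [0.3 7.3 1.5] T [ 1.4  -0.   -0.62] w 0.13
shift [ 0.0007  0.0019 -0.0002] roll -0.0
```

Request:
{"name": "carry_out", "arguments": {
  "moves": [
    [[0, 0, 0, -0.03, 0], [0, 0, 0, -0.06, 0], [0, 0, 0, -0.09, 0], [0, 0, 0, -0.12, 0], [0, 0, 0, -0.15, 0]]
  ]
}}

```text
clock: 10.38
tool_pos: [426.0, -168.7, 145.0]
orientation: [-0.003, 0.994, 0.109, -0.0]
ft_force: [-0.5, 6.2, 2.5]
width: 0.129
```

Run:
```python
from h import *
plan((427,-170.6,145),0.225)
```

```text
pos [ 426.  -168.7  145. ] yaw 0.218 q [-0.47  0.34  1.95  0.01  0.85 -0.69] tilt [-0.001  0.006 -1.   ] F [-0.5  6.2  2.5] T [ 1.22  0.26 -2.66] w 0.13
shift [ 0.0006  0.0021 -0.    ] roll -0.007
```

A wrist torque of -2.7 N m, well above the click's 0.3, means it is at the hard stop (~134°). I ease off the twist.

Request:
{"name": "carry_out", "arguments": {
  "moves": [
    [[0, 0, 0, 0.02, 0], [0, 0, 0, 0.04, 0], [0, 0, 0, 0.04, 0], [0, 0, 0, 0.04, 0]]
  ]
}}

```text
clock: 10.88
tool_pos: [426.0, -168.7, 144.9]
orientation: [-0.003, 0.996, 0.089, -0.001]
ft_force: [-0.4, 6.7, 2.2]
width: 0.125
```

Run:
```python
from h import *
plan((427,-170.6,145),0.225)
save("wrist","w3.png")
```

```text
pos [ 426.  -168.7  144.9] yaw 0.179 q [-0.47  0.34  1.95  0.01  0.85 -0.65] tilt [-0.001  0.005 -1.   ] F [-0.4  6.7  2.2] T [ 1.38  0.2  -1.95] w 0.13
shift [ 0.0006  0.002  -0.0001] roll -0.046
```

View pics/w3.png

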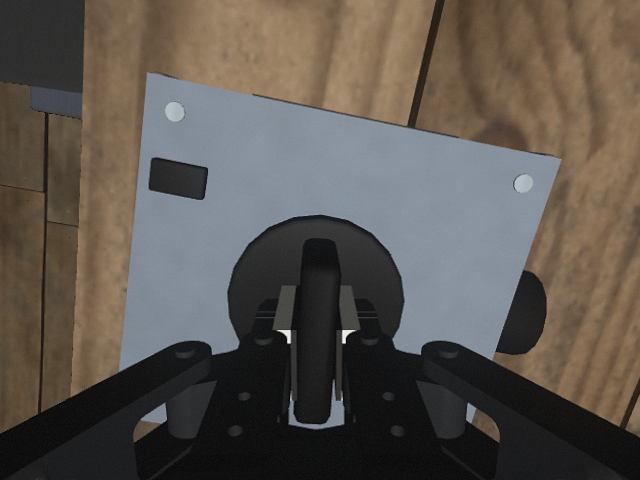

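The wing sits a degree or two askew in the pads and the twist is down to 1.95 N m; I keep easing.

Request:
{"name": "carry_out", "arguments": {
  "moves": [
    [[0, 0, 0, 0.03, 0], [0, 0, 0, 0.06, 0], [0, 0, 0, 0.09, 0], [0, 0, 0, 0.1, 0], [0, 0, 0, 0.1, 0]]
  ]
}}

```text
clock: 11.55
tool_pos: [426.2, -169.0, 144.9]
orientation: [-0.002, 0.999, 0.042, -0.001]
ft_force: [0.3, 6.7, 0.6]
width: 0.132
```

Run:
```python
from h import *
plan((427,-170.6,145),0.08)
```

```text
pos [ 426.2 -169.   144.9] yaw 0.085 q [-0.47  0.34  1.95  0.    0.85 -0.56] tilt [-0.002  0.003 -1.   ] F [0.3 6.7 0.6] T [ 1.28 -0.05 -0.2 ] w 0.13
shift [ 0.0006  0.0016 -0.0001] roll 0.005
```

Request:
{"name": "carry_out", "arguments": {
  "moves": [
    [[0, -0.0015, 0, 0.01, 0], [0, -0.0015, 0, 0.01, 0], [0, -0.0015, -0.002, 0.01, 0], [0, -0.0015, -0.004, 0.01, 0], [0, -0.0015, -0.006, 0.01, 0]]
  ]
}}

```text
clock: 12.18
tool_pos: [426.7, -168.9, 151.1]
orientation: [-0.0, 0.999, 0.037, -0.0]
ft_force: [-0.4, 3.6, -5.1]
width: 0.124
```

Run:
```python
from h import *
plan((427,-170.6,145),0.08)
```

```text
pos [ 426.7 -168.9  151.1] yaw 0.075 q [-0.47  0.33  1.94  0.    0.86 -0.54] tilt [-0.     0.001 -1.   ] F [-0.4  3.6 -5.1] T [ 0.83 -0.   -0.16] w 0.12
shift [0.0001 0.0017 0.0061] roll -0.005
```

Request:
{"name": "carry_out", "arguments": {
  "moves": [
    [[0, 0, -0.004, 0, 0], [0, 0, -0.008, 0, 0], [0, 0, -0.012, 0, 0], [0, 0, -0.016, 0, 0], [0, 0, -0.02, 0, 0]]
  ]
}}

```text
clock: 12.8
tool_pos: [427.4, -169.7, 171.8]
orientation: [0.001, 0.999, 0.038, 0.001]
ft_force: [0.1, -0.4, -2.4]
width: 0.128
```

Run:
```python
from h import *
plan((427,-170.6,145),0.08)
```

```text
pos [ 427.4 -169.7  171.8] yaw 0.075 q [-0.47  0.3   1.92 -0.    0.92 -0.54] tilt [ 0.001 -0.001 -1.   ] F [ 0.1 -0.4 -2.4] T [ 0.02  0.02 -0.  ] w 0.13
shift [-0.0005  0.0008  0.0268] roll -0.005
```

Request:
{"name": "carry_out", "arguments": {
  "moves": [
    [[0, 0, -0.01, 0, 0], [0, 0, -0.025, 0, 0], [0, 0, -0.04, 0, 0], [0, 0, -0.055, 0, 0], [0, 0, -0.07, 0, 0]]
  ]
}}

```text
clock: 13.42
tool_pos: [426.9, -169.2, 242.2]
orientation: [0.0, 0.999, 0.038, 0.0]
ft_force: [0.5, -0.1, -2.7]
width: 0.132
```

Run:
```python
from h import *
plan((427,-168.9,260),0.08)
save("wrist","w4.png")
im=save("scene","s4.png")
w=cv2.imread("pics/w4.png"); s=cv2.imread("pics/s4.png")
cv2.imwrite("pics/c4.png",np.hstack([cv2.resize(w,(400,300)),cv2.resize(s[150:450,200:600],(400,300))]))
```

```text
pos [ 426.9 -169.2  242.2] yaw 0.075 q [-0.47  0.21  1.83 -0.    1.11 -0.54] tilt [ 0. -0. -1.] F [ 0.5 -0.1 -2.7] T [0.01 0.02 0.03] w 0.13
shift [ 0.0001 -0.0003 -0.0178] roll -0.005
```

View pics/c4.png

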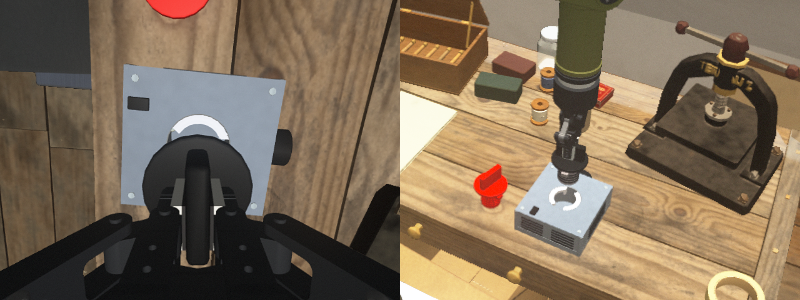

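It is out: the right-hand view shows the open well and the cartridge hanging upright, with about 2.5 N of weight. Now to the sheets.

Run:
```python
from h import *
plan((486,264,280),0.075)
```

```text
pos [ 428.  -169.7  243.1] yaw 0.075 q [-0.47  0.21  1.83 -0.    1.11 -0.54] tilt [ 0.004 -0.002 -1.   ] F [ 1.  -0.  -2.4] T [0.02 0.02 0.02] w 0.13
shift [ 0.0906 -0.428  -0.0376] roll 0.0
```

Request:
{"name": "carry_out", "arguments": {
  "moves": [
    [[0, 0, -0.025, 0, 0], [0.005, -0.02, -0.038, 0, 0], [0.01, -0.055, -0.038, 0, 0], [0.015, -0.095, -0.038, 0, 0], [0.02, -0.135, -0.038, 0, 0]]
  ]
}}

```text
clock: 14.15
tool_pos: [436.4, -32.0, 278.8]
orientation: [0.0, 0.999, 0.037, -0.0]
ft_force: [0.4, -0.4, -2.9]
width: 0.131
```

Request:
{"name": "carry_out", "arguments": {
  "moves": [
    [[0.005, -0.045, 0, 0, 0], [0.01, -0.09, 0, 0, 0], [0.015, -0.135, 0, 0, 0], [0.02, -0.18, 0, 0, 0], [0.02, -0.215, 0, 0, 0]]
  ]
}}

```text
clock: 14.78
tool_pos: [440.5, 184.6, 278.7]
orientation: [-0.0, 0.999, 0.038, -0.0]
ft_force: [-0.8, -0.4, -1.8]
width: 0.127
```

Run:
```python
from h import *
plan((486,264,170),0.075)
```

```text
pos [440.5 184.6 278.7] yaw 0.076 q [0.31 0.19 1.74 0.   1.21 0.23] tilt [-0.  0. -1.] F [-0.8 -0.4 -1.8] T [-0.   -0.04  0.05] w 0.13
shift [ 0.0514 -0.0757  0.1087] roll 0.001
```

Request:
{"name": "carry_out", "arguments": {
  "moves": [
    [[0.025, -0.04, 0, 0, 0], [0.05, -0.075, 0.01, 0, 0], [0.051, -0.076, 0.05, 0, 0], [0.051, -0.076, 0.09, 0, 0], [0.051, -0.076, 0.115, 0, 0]]
  ]
}}

```text
clock: 15.4
tool_pos: [484.5, 262.1, 161.5]
orientation: [0.001, 0.999, 0.038, -0.002]
ft_force: [-0.7, -0.3, -3.2]
width: 0.13
```

Run:
```python
from h import *
plan((486,264,140),0.075)
save("scene","s5.png");save("wrist","w5.png")
w=cv2.imread("pics/w5.png"); s=cv2.imread("pics/s5.png")
cv2.imwrite("pics/c5.png",np.hstack([cv2.resize(w,(400,300)),cv2.resize(s[180:330,100:300],(400,300))]))
```

```text
pos [484.5 262.1 161.5] yaw 0.075 q [ 0.42  0.42  1.74 -0.    0.99  0.34] tilt [-0.003 -0.002 -1.   ] F [-0.7 -0.3 -3.2] T [-0.02  0.03 -0.02] w 0.13
shift [ 0.0017 -0.0018  0.0215] roll 0.0
```

View pics/c5.png

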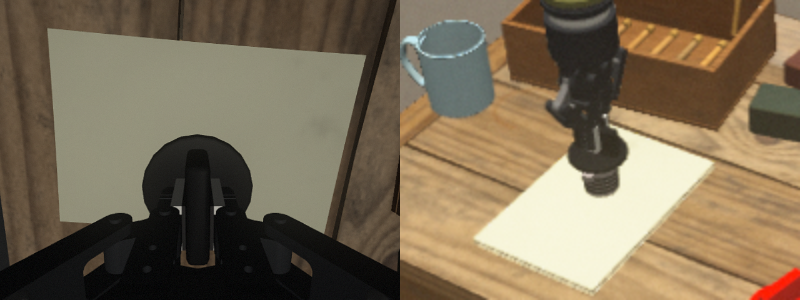

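The cartridge hangs upright over the middle of the sheets. I lower it gently.

Request:
{"name": "carry_out", "arguments": {
  "moves": [
    [[0, 0, 0.006, 0, 0], [0, 0, 0.011, 0, 0], [0, 0, 0.015, 0, 0], [0, 0, 0.018, 0, 0], [0, 0, 0.018, 0, 0]]
  ]
}}

```text
clock: 16.12
tool_pos: [485.7, 262.4, 146.1]
orientation: [0.0, 0.999, 0.038, -0.0]
ft_force: [-0.5, 0.1, -2.7]
width: 0.131
```

Request:
{"name": "carry_out", "arguments": {
  "moves": [
    [[0, 0, 0.001, 0, 0], [0, 0, 0.002, 0, 0], [0, 0, 0.003, 0, 0], [0, 0, 0.004, 0, 0], [0, 0, 0.004, 0, 0]]
  ]
}}

```text
clock: 16.75
tool_pos: [485.7, 262.5, 142.0]
orientation: [0.0, 0.999, 0.037, -0.0]
ft_force: [-0.4, -0.2, -2.4]
width: 0.13
```

Request:
{"name": "carry_out", "arguments": {
  "moves": [
    [[0, 0, 0.0005, 0, 0], [0, 0, 0.001, 0, 0], [0, 0, 0.0015, 0, 0], [0, 0, 0.002, 0, 0], [0, 0, 0.002, 0, 0]]
  ]
}}

```text
clock: 17.38
tool_pos: [485.7, 262.5, 140.0]
orientation: [0.0, 0.999, 0.038, -0.0]
ft_force: [1.0, -0.2, -2.9]
width: 0.129
```

Request:
{"name": "carry_out", "arguments": {
  "moves": [
    [[0, 0, 0.0005, 0, 0], [0, 0, 0.001, 0, 0], [0, 0, 0.001, 0, 0]]
  ]
}}

```text
clock: 17.75
tool_pos: [485.8, 262.5, 139.3]
orientation: [-0.0, 0.999, 0.038, 0.0]
ft_force: [-1.2, -0.5, 0.4]
width: 0.129
```

Contact: the weight has come off at 139.3 mm, against the expected 139. I release slowly.

Request:
{"name": "carry_out", "arguments": {
  "moves": [
    [[0, 0, 0.0003, 0, 0.15], [0, 0, 0.0003, 0, 0.2], [0, 0, 0.0003, 0, 0.3], [0, 0, 0.0003, 0, 0.4], [0, 0, 0.0003, 0, 0.5]]
  ]
}}

```text
clock: 18.38
tool_pos: [485.8, 262.5, 138.8]
orientation: [-0.0, 0.999, 0.037, 0.0]
ft_force: [0.6, 0.2, 0.3]
width: 0.499
```

Run:
```python
from h import *
plan((486,262.5,250),0.075)
save("wrist","w6.png")
```

```text
pos [485.8 262.5 138.8] yaw 0.075 q [ 0.42  0.45  1.76 -0.    0.93  0.34] tilt [ 0.  0. -1.] F [0.6 0.2 0.3] T [-0.02  0.03 -0.03] w 0.5
shift [ 0.0002  0.     -0.1112] roll -0.0
```

View pics/w6.png

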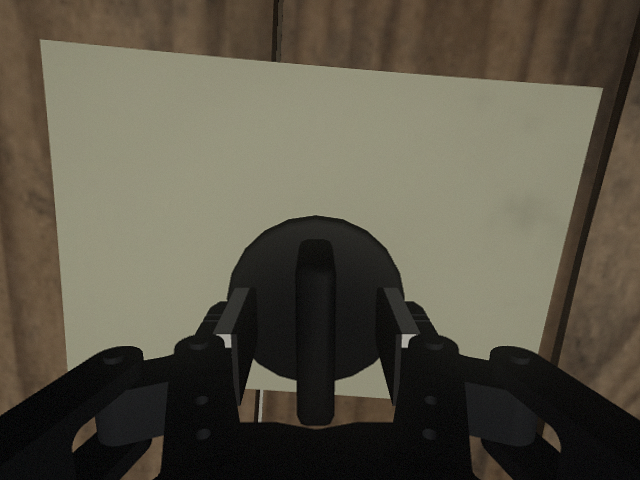

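The fingers are clear on both sides of the upright wing (316,240–420). I go straight up.

Request:
{"name": "carry_out", "arguments": {
  "moves": [
    [[0, 0, -0.01, 0, 0.6], [0, 0, -0.03, 0, 0.6], [0, 0, -0.06, 0, 0.6], [0, 0, -0.1, 0, 0.6], [0, 0, -0.14, 0, 0.6]]
  ]
}}

```text
clock: 19.05
tool_pos: [485.6, 262.4, 280.6]
orientation: [-0.0, 0.999, 0.038, 0.0]
ft_force: [0.0, -0.5, -0.4]
width: 0.596
```

Request:
{"name": "carry_out", "arguments": {
  "moves": [
    [[0, 0, 0, 0, 0.6], [0, 0, 0, 0, 0.6], [0, 0, 0, 0, 0.6], [0, 0, 0, 0, 0.6], [0, 0, 0, 0, 0.6]]
  ]
}}

```text
clock: 19.68
tool_pos: [485.5, 262.4, 278.0]
orientation: [0.0, 0.999, 0.037, -0.001]
ft_force: [-0.7, 0.4, -0.1]
width: 0.595
```

Run:
```python
from h import *
save("scene","s7.png"); spots("scene",["cartridge","glue_pot","thread_spool_1","weight_1"])
```

```text
scene cartridge 0.91 [479. 248.  60.]
scene cartridge 0.83 [386. -28.  52.]
scene glue_pot 0.95 [685. -76.  42.]
scene glue_pot 0.58 [479. 254.  65.]
scene thread_spool_1 0.93 [661.  -2.  38.]
scene weight_1 0.61 [701. 128.  43.]
```

View pics/s7.png

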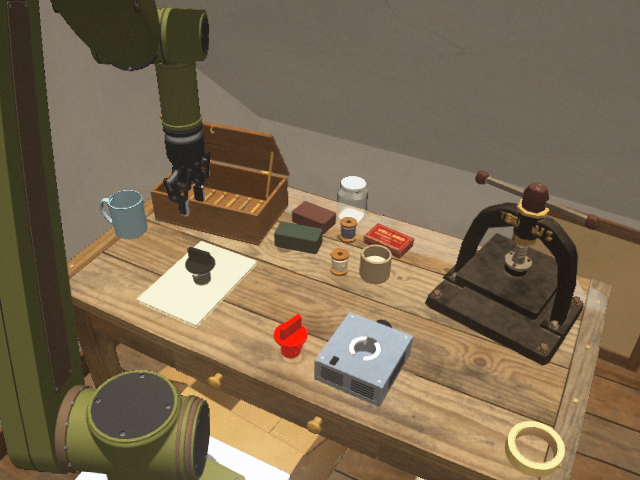

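The cartridge stands upright on the sheets at (200,265), the well is empty at (365,347), the bystanders have not moved and the arm is clear.

```bash
python3 -c "
from rig import bot; print(bot.close_job())"
```

```text
the job is handed in; nothing more can be done
None
```

The black cartridge is out of the extractor and standing upright near the middle of the stack of sheets. The gripper has let go and is clear above it, and the job is handed in.

- **Turning:** I turned the wing about 134° anticlockwise by the tool's angle. The click seemed to come between roughly 80° and 95°, at 0.24–0.30 N m. It then ran on to the hard stop, where the wrist torque reached about 2.7 N m. The wing slipped a degree or two in the pads there, so the cartridge itself may have turned slightly less.
- **Lifting:** I eased the twist from 2.7 to about 0.2 N m. A steady side force of about 6.7 N remained at the stop; a 1.5 mm shift eased it to 3.6 N as the lift began. It came up with about 5 N at first, then 2.5 N hanging free.
- **Placing:** The weight came off at 139.3 mm, against the 139 mm expected for resting on the sheets.

**Last checks:** The final picture shows the cartridge upright and the well empty. The pot, spool and weight were found within about 6 mm of their first positions, which is about the network's own error. No checks failed. The clock stood at about 20 s of the 72 s allowed.

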